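# Reset the ratcheted length stop of a tile-cutting board

## Task

The length stop of the tile-cutting board has been wound too far. Swing its yellow guard fully open to its stop and leave it open; then flip the red pawl lever to free, wind the knob back until the length stop is fully home, flip the pawl back into the teeth, and advance the knob click by click until the stop's black pointer is level with the red peg, clicked in and held by the pawl. Do not move or tip the crock, the jar or the pot that stand around the board.

Things in the scene. Friction and masses are not known exactly. Their poses are not given: they have to be found in the camera images.
- board: Fixed plywood board, 212 x 240 x 18 mm, at varying places and yaws (to 0.3 rad); origin in its underside, 100 mm behind its front edge; x away from the robot, y to the left along the length stop's slide, z up. In this frame a grey open-topped housing (x -45..104, y -95..105 mm, 5 mm walls up to z = 46 mm) holds the ratchet; a 149 x 200 x 62 mm yellow hood, the guard, covers it (closed top at z = 109 mm).
- guard (a joint): Hinge of the yellow guard, rad: 0 = closed, positive = open, 1.95 = against its stop (leaning back to the right of the board). A stiff hinge (0.24 N m): it stays where it is left.
- guard_handle (a point): Centre of the guard's black barrel handle: cylinder 26 mm in diameter, 24 mm long along the board's x. Grip its flat end faces, fingers closing along the board's x; it can pivot between them as the guard swings. On a stem, 32 mm above the guard's top face, near its left edge, 182 mm along it from the hinge.
- guard_hinge (a point): A point on the guard's hinge line at the right of the housing, 47 mm above the table; the line runs along the board's x. The handle travels in a circle about this line (from upper left over the top to the right).
- ratchet (a joint): Angle of knob and 12-tooth wheel, rad; positive = clockwise from above = forward. Home (end stop) 0, end of travel 2.618. The pawl clicks down behind a tooth within 0.04 of each multiple of 0.5236 (30 degrees) and stays near 0 until 0.08 past it; turned back, the wheel rests on the pawl 0.08 short of that multiple. Pawl in the teeth: forward only; free: both ways. Friction (0.08 N m) holds it.
- knob_grip (a point): Point on the knob's vertical axis at the height to grip, 74 mm above the table. The knob is a black bar with a white line on one end of its top, 64 long x 22 wide x 34 mm high, its top at z = 90 mm; its length lies along this point's x axis, which turns with it.
- pawl (a joint): Angle of the red pawl lever, rad: 0 = nose in the teeth (engaged), 0.55 = free. Positive = anticlockwise from above: to free it, move its post towards the robot. An over-centre spring (tips at 0.29) holds it at either end; some 4 N at the post move it. It rises to about 0.15 and falls back as teeth pass.
- pawl_post (a point): Centre of the upper part of the red upright post at the pawl lever's left end: 12 mm diameter, free from z = 45 mm to its top at z = 84 mm, this point at z = 72 mm. It moves on a circle of 46 mm radius about the pawl pivot; with the pawl at 0 it lies straight along the board's +y from the pivot.
- pawl_pivot (a point): Point on the pawl's vertical pivot axis, at the height of the pawl post's point.
- stop_pointer (a point): Tip of the black pointer on the aluminium length stop (28 mm high block on the white strip at the board's front). The stop is geared to the knob: it moves 30 mm per rad of the knob, along the board's +y (to the left) as the knob turns forward, 15.7 mm a click.
- peg_red_top (a point): Centre of the top of the fixed red peg, 12 mm diameter, 32 mm high, on the board's front edge. A red, a white and a blue peg stand in varying order at the first, second and third click from home.
- peg_white_top (a point): Top of the fixed white peg.
- peg_blue_top (a point): Top of the fixed blue peg.
- crock_mid (a point): Bystander: green stoneware crock with tools, 108 mm diameter, 194 mm high with its tools; point on its axis 80 mm up.
- jar_mid (a point): Bystander: glaze jar with a dark lid, 62 mm diameter, 77 mm high; its centre.
- pot_mid (a point): Bystander: brown clay pinch pot, 72 mm diameter, 64 mm high; its centre.

How it is judged:
On the way, in this order (a step that is already met when the one before it is completed fails the run):
1. the guard is open against its stop (value of joint guard above 1.84 rad), for 0.2 s.
2. the pawl is flipped free (value of joint pawl above 0.45 rad), for 0.2 s.
3. the stop is wound fully home with the pawl free (value of joint ratchet below 0.08 rad and value of joint pawl above 0.4 rad), for 0.1 s.
4. the pawl is flipped back into the teeth while the stop is home (value of joint pawl below 0.06 rad and value of joint ratchet below 0.15 rad), for 0.2 s.
At the end, for the whole second after the job is handed in: The length stop's pointer is level with the red peg along the board's y (from 4 mm short to 5 mm past), the pawl is down in the teeth (below 0.09 rad), the guard still open at its stop (above 1.83 rad), and the knob is at rest (y of stop_pointer in the frame of peg_red_top between -0.004 and 0.005 m and value of joint pawl below 0.09 rad and value of joint guard above 1.83 rad and velocity of joint ratchet between -0.05 and 0.05 rad/s); the robot touches nothing.
It fails at once if the crock is moved more than 20 mm or tipped over 0.35 rad (distance of crock_mid from where it was at the start of the episode above 0.02 m or angle between crock_mid's own z axis and vertical above 0.35 rad).
It fails at once if the jar is moved more than 20 mm or tipped over 0.35 rad (distance of jar_mid from where it was at the start of the episode above 0.02 m or angle between jar_mid's own z axis and vertical above 0.35 rad).
It fails at once if the pot is moved more than 20 mm or tipped over 0.35 rad (distance of pot_mid from where it was at the start of the episode above 0.02 m or angle between pot_mid's own z axis and vertical above 0.35 rad).
It also fails if it takes over 72 s, if anything falls off the work surface, if the arm or the gripper's body presses on something with over 40 N, if the wrist force passes 120 N, or if a joint passes its speed limit or range.

## Robot

A 7-joint arm with a two-finger parallel gripper is mounted at the origin on a cart in front of the work surface, level with it; the furniture and walls round the work are solid. World frame = base frame: x ahead of the robot, y to its left, z up, the work surface at z = 0. Lengths are in m, angles in rad, forces in N, time in s.
With the tool pointing down it reaches from about 0.4 to 0.875 m from the base axis. Payload 19.3 kg.
Tool frame: the origin (TCP) lies midway between the tips of the shut fingers; the grasp point (between the pads) lies 19 mm behind it; z points along the fingers, y is the line along which they close (so a half turn about z gives the same grasp; the last joint's range is limited). The gripper opens to 85 mm and grips with 20 to 120 N. Pads are 22 mm wide; open, the fingers measure 114 mm over their backs; the gripper's body (76 mm by 85 mm) begins 54 mm behind the grasp point. The pads swing forward as they close: fully open they stand 13 mm farther back than shut.
Start: joints at [-0.07, 0.521, -0.036, 1.599, 0.021, 1.021, -0.113], TCP at [0.625, -0, 0.231] pointing down, gripper open.
Joint ranges: [-2.91, 2.91], [-0.3, 2.13], [-1.5, 1.42], [0.17, 2.43], [-1.26, 4.41], [0.16, 1.93], [-2.52, 2.52]. Speed limits (rad/s): [1.89, 1.89, 2.39, 2.39, 3.01, 3.01, 3.01].

## Interface

Orientations are given as [roll, pitch, yaw] about the fixed x, y, z axes, in that order (R = Rz(yaw) Ry(pitch) Rx(roll)).
In Python, from workcell import * gives the robot as it stands.
- The arm moves only by the shell command python3 -m creep 'ROWS' [FORCE]. ROWS is JSON, a list that holds one entry, the list of rows, each a list of 7 numbers: the closure, from -1 (fully open) to 1 (shut), then the shift along the tool's x, y, z in m, then the turn, a rotation vector about the tool's x, y, z in degrees. A call has 1 to 10 rows; each row shifts and turns the commanded pose from where the row before left it, along the tool's axes as they then stand; what a row does not reach is not made up. A row lasts 1/10 s, in which the tool goes at most 50 mm and 8.59 degrees, less where a joint would pass 70% of its speed; a pose out of reach is approached as far as the arm can. A call is refused whole if a number of a shift passes 0.05 or a number of a turn 8.59, either way. A call with a gripper value outside its range is refused whole. The fingers move at their own pace and stop on an object; FORCE is the grip in N (left out, the last holds). Time passes only in rows, so rows that do not move let the fingers close. It gives the time, the measured TCP pose, the force, the opening and the grip force at its end, in the units of the state.
- observe(): the state, without advancing time (a new reading comes with each control period).
- grab_frame(name): name is "scene" or "side" or "wrist"; returns a dict with "image" (384x512x3 uint8, red, green, blue), "range_z" (384x512 float32, m along the optical axis (not along the pixel's ray), 0 where there is no reading), "fx", "fy", "cx", "cy" (pixels), "k1" (the pictures are not rectified: a ray, as slopes to the right and down, at radius r is drawn at 1 + k1 r^2 times it, then the intrinsics apply), "R" (3x3) and "t" (3): a world point X has camera coordinates R X + t; the wrist camera has in their place "T_tool_cam" (4x4, takes a point from camera to tool coordinates, whose origin is the TCP and whose axes are the flange's). Camera axes: x right, y down, z forward; pixel columns grow to the right and rows downward; lengths in m; the calibration is good to about 2 mm. A picture is of the moment at which its call begins: read the wrist's pose just before it.
- job_done(): hands the job in; it is judged then, once.
Trained networks look in a picture, given as the dict that the camera call returned (one of the last four; its "shot" number tells which), for a name from the list of things; names that differ only in an ending like _2 or _b are one class to them, and where a whole thing is asked for, a point or a joint stands for the part that bears it (a point fixed in the world has none). Each returns a list of dicts, best first, with "confidence" (0 to 1); they miss things now and then, are a little off and sometimes report something else, mostly with a low value. They report only what shows in the picture. A call takes as long as a camera call.
- find_in(picture, thing): "extent" ([centre column, centre row, width, height] in pixels, round what is visible of it).
- outline_of(picture, thing): "region" (384x512 bool, what is visible of it) and "extent" ([centre column, centre row, width, height] in pixels, round what is visible of it).
- tip_of(picture, thing): "position" ([column, row] in pixels: a listed point, or the origin of a listed thing).
The state is a dict: "clock": time; "qpos": joint angles; "qd": joint speeds; "joint_efforts": joint torques, N m; "position": TCP position; "tool_rot": TCP orientation; "force": force on the tool from outside, world axes, zero at the start; "moment": the same for the moment, N m; "grip_width": finger opening in m; "finger_force": force on a finger pad.
Only numpy, scipy, OpenCV 4.12 (cv2) and the standard library are available. Lean on these libraries where they do the work, as an engineer would, in place of code of your own. Each camera call takes 0.05 s, during which the arm holds its last target. There are 200 camera calls.

## Working session

There is one attempt and no reset: what is moved stays moved. The work goes in short steps, Python scripts to look and compute and a shell command to move; the robot and the scene stay as the last step left them, time stands still between calls to the robot, and variables do not carry over. Pictures are saved under pics/ and viewed, at most 10 in all, crops included, and the job is handed in when it is done.

```bash
mkdir -p pics; cat > h.py <<'E'
from workcell import *
import numpy as np, cv2
from scipy.spatial.transform import Rotation as Ro
def tool():
    s=observe(); T=np.eye(4); r=np.array(s["tool_rot"],float)
    T[:3,:3]=r if r.shape==(3,3) else Ro.from_euler('xyz',r).as_matrix()
    T[:3,3]=s["position"]; return T
def camT(f,T=None):  # camera->world
    if "R" in f:
        M=np.eye(4); M[:3,:3]=np.array(f["R"]).T; M[:3,3]=-np.array(f["R"]).T@np.array(f["t"]); return M
    return T@np.array(f["T_tool_cam"])
def ray(f,px,T=None):
    K=np.array([[f["fx"],0,f["cx"]],[0,f["fy"],f["cy"]],[0,0,1.]])
    p=cv2.undistortPoints(np.array([[px]],float),K,np.array([f["k1"],0,0,0.]))[0,0]
    M=camT(f,T); return M[:3,3], M[:3,:3]@np.array([p[0],p[1],1.])
def atz(f,px,z,T=None):
    o,d=ray(f,px,T); return o+d*(z-o[2])/d[2]
def depthpt(f,px,T=None):
    o,d=ray(f,px,T); c,r=int(round(px[0])),int(round(px[1]))
    a=f["range_z"][max(r-2,0):r+3,max(c-2,0):c+3]; a=a[a>0]
    return o+d*np.median(a) if a.size else None
def save(f,n): cv2.imwrite("pics/"+n,cv2.cvtColor(f["image"],cv2.COLOR_RGB2BGR))
E
cat > a.py <<'E'
from h import *
np.set_printoptions(precision=4,suppress=True)
print(observe())
ims=[]
for c in ("scene","side","wrist"):
    T=tool(); f=grab_frame(c); ims.append(f["image"])
    for n in ["board","guard_handle","guard_hinge","knob_grip","pawl_post","stop_pointer","peg_red_top","peg_white_top","peg_blue_top","crock_mid","jar_mid","pot_mid"]:
        for d in tip_of(f,n)[:1]:
            p=d["position"]; z={"guard_handle":.141,"guard_hinge":.047,"peg_red_top":.05,"peg_white_top":.05,"peg_blue_top":.05,"crock_mid":.08,"jar_mid":.0385,"pot_mid":.032,"board":0,"stop_pointer":.04}.get(n,.074)
            print(c,n,np.round(p,1),round(d["confidence"],2),atz(f,p,z,T),depthpt(f,p,T))
cv2.imwrite("pics/a.png",cv2.cvtColor(np.vstack([ims[0],ims[1]])[:, :],cv2.COLOR_RGB2BGR)[: ,:]) if 0 else cv2.imwrite("pics/a.png",cv2.resize(cv2.cvtColor(np.hstack(ims[:2]),cv2.COLOR_RGB2BGR),(800,300)))
E
python3 a.py
```

```text
{'clock': 0.0, 'qpos': array([-0.0702,  0.522 , -0.0363,  1.6   ,  0.0212,  1.0211, -0.1128]), 'qd': array([ 0.0005,  0.0016,  0.0001, -0.0023,  0.0013,  0.0007, -0.0003]), 'joint_efforts': array([ -0.0042, -92.711 ,   1.9776, -36.9928,   0.0176,   0.0082,
        -0.0001]), 'position': array([ 0.6247, -0.    ,  0.2307]), 'tool_rot': array([-3.1405,  0.0001,  1.5708]), 'force': array([ 0.8746, -0.4293, -1.2025]), 'moment': array([ 0.012 , -0.0057, -0.0654]), 'finger_force': 0.0, 'grip_width': 0.08541881285857847}
scene board [246.4 237.3] 0.94 [0.5291 0.2715 0.    ] [0.4732 0.2979 0.0461]
scene guard_handle [215.3 187.6] 0.84 [0.595 0.337 0.141] [0.5785 0.3429 0.1509]
scene pawl_post [249.5 243.7] 0.53 [0.4126 0.3176 0.074 ] [0.472  0.2889 0.0231]
scene stop_pointer [246.6 243.7] 0.46 [0.4553 0.3053 0.04  ] [0.4666 0.3    0.0303]
scene peg_red_top [250.8 240. ] 0.68 [0.4534 0.2945 0.05  ] [0.4875 0.2778 0.0213]
scene peg_white_top [265.  240.6] 0.53 [0.4366 0.2618 0.05  ] [0.4401 0.2599 0.047 ]
scene peg_blue_top [251.5 238.8] 0.55 [0.4573 0.2906 0.05  ] [0.4927 0.2733 0.0204]
scene 
[... 493 characters left out ...]
6.3 244.5] 0.65 [0.4617 0.2993 0.04  ] [0.4679 0.2814 0.0202]
side peg_red_top [285.1 236.6] 0.47 [0.4494 0.2797 0.05  ] [0.4498 0.2784 0.0486]
side peg_white_top [291.4 231.9] 0.46 [0.4415 0.2612 0.05  ] [0.4416 0.2608 0.0496]
side peg_blue_top [278.7 247.1] 0.59 [0.4515 0.3134 0.05  ] [0.4599 0.288  0.0216]
side crock_mid [162. 271.] 0.91 [0.6233 0.4806 0.08  ] [0.6257 0.478  0.0761]
side jar_mid [319.  182.7] 0.97 [0.4368 0.0578 0.0385] [0.4326 0.0779 0.0542]
side pot_mid [218.3 294.5] 0.98 [0.5208 0.4568 0.032 ] [0.5306 0.4408 0.0073]
wrist board [ 87.  118.9] 0.47 [0.4284 0.055  0.    ] [0.4697 0.0571 0.0786]
wrist jar_mid [ 86.4 117.5] 0.71 [0.4482 0.0575 0.0385] [0.4692 0.0583 0.0785]
```

View pics/a.png

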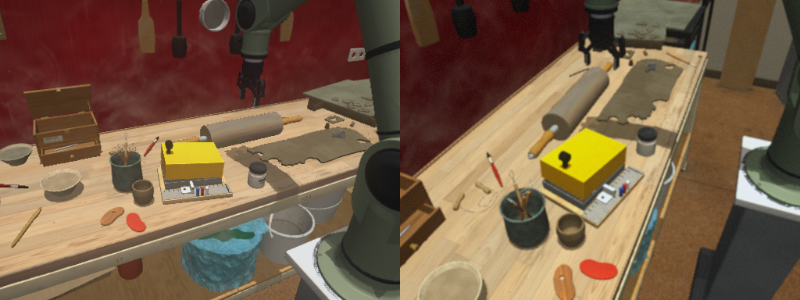

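```bash
cat > b.py <<'E'
from h import *
np.set_printoptions(precision=4,suppress=True)
def cloud(f,m):
    r,c=np.where(m&(f["range_z"]>0)); K=np.array([[f["fx"],0,f["cx"]],[0,f["fy"],f["cy"]],[0,0,1.]])
    p=cv2.undistortPoints(np.stack([c,r],1)[:,None].astype(float),K,np.array([f["k1"],0,0,0.]))[:,0]
    z=f["range_z"][r,c]; M=camT(f); return (np.c_[p,np.ones(len(p))]*z[:,None])@M[:3,:3].T+M[:3,3]
ims=[]
for c,(u,v) in (("scene",(190,165)),("side",(170,150))):
    f=grab_frame(c)
    h=cv2.cvtColor(f["image"],cv2.COLOR_RGB2HSV); m=(h[...,0]>20)&(h[...,0]<35)&(h[...,1]>180)
    P=cloud(f,m); T=P[(abs(P[:,2]-.109)<.008)]
    print(c,len(P),len(T),np.median(T[:,2]))
    rc=cv2.minAreaRect(T[:,:2].astype(np.float32)*1000); print(rc); print(cv2.boxPoints(rc))
    ims.append(cv2.resize(f["image"][v:v+130,u:u+170],(680//1,520),interpolation=cv2.INTER_CUBIC))
cv2.imwrite("pics/b.png",cv2.resize(cv2.cvtColor(np.hstack(ims),cv2.COLOR_RGB2BGR),(800,306)))
E
python3 b.py
```

```text
scene 1844 1057 0.11334070471421864
((562.384033203125, 237.01719665527344), (151.36709594726562, 150.13113403320312), 75.435302734375)
[[470.6984 182.6428]
 [616.0049 144.8888]
 [654.0697 291.3916]
 [508.7631 329.1456]]
side 4607 2420 0.11280221835707949
((569.6651611328125, 262.24908447265625), (203.3155517578125, 149.3426971435547), 76.54441833496094)
[[473.3886 180.7571]
 [618.6319 146.0064]
 [665.9418 343.741 ]
 [520.6984 378.4918]]
```

View pics/b.png

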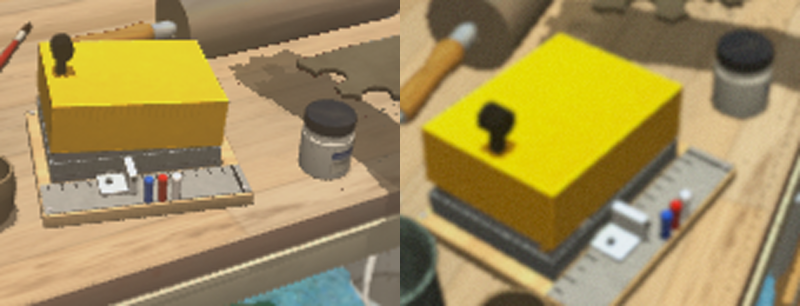

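```bash
python3 -m creep '[[[-1,0,0,0,0,0,6.75],[-1,0.02,-0.01,0,0,0,6.75],[-1,0.035,-0.0125,0,0,0,0],[-1,0.035,-0.0125,0,0,0,0],[-1,0.035,-0.0125,0,0,0,0],[-1,0.035,-0.0125,0,0,0,0],[-1,0.035,-0.0125,0,0,0,0],[-1,0.035,-0.0125,0,0,0,0],[-1,0.035,-0.0125,0,0,0,0],[-1,0.03,-0.0125,0,0,0,0]]]' 30
cat > c.py <<'E'
from h import *
import sys
np.set_printoptions(precision=4,suppress=True)
B=np.array([.5398,.2642]); yaw=-0.235
def board(p): d=np.array(p)[:2]-B; c,s=np.cos(yaw),np.sin(yaw); return np.array([c*d[0]+s*d[1],-s*d[0]+c*d[1]])*1000
Z={"guard_handle":.141,"guard_hinge":.047,"peg_red_top":.05,"peg_white_top":.05,"peg_blue_top":.05,"stop_pointer":.04,"knob_grip":.074,"pawl_post":.072,"pawl_pivot":.072}
T=tool(); f=grab_frame("wrist"); save(f,sys.argv[1])
print("tool",T[:3,3],board(T[:3,3]),Ro.from_matrix(T[:3,:3]).as_euler('xyz'))
for n in sys.argv[2:]:
    for d in tip_of(f,n)[:2]:
        p=d["position"]; w=atz(f,p,Z[n],T); print(n,np.round(p,1),round(d["confidence"],2),w,"board",board(w),depthpt(f,p,T))
E
python3 c.py c.png guard_handle peg_red_top peg_white_top peg_blue_top
```

```text
clock: 3.05
position: [0.5839, 0.3139, 0.2313]
tool_rot: [-3.141, -0.0, 1.336]
force: [0.6, 0.2, 0.6]
grip_width: 0.0853
finger_force: 0.0
tool [0.5839 0.3139 0.2313] [31.3262 58.5594] [-3.1415 -0.0003  1.3359]
guard_handle [249.7 169.2] 0.85 [0.585  0.3354 0.141 ] board [27.3863 79.7608] [0.5866 0.3399 0.1667]
peg_red_top [142.9 235.6] 0.46 [0.4482 0.2751 0.05  ] board [-91.6053 -10.7671] [0.4485 0.2753 0.0507]
peg_white_top [141.7 250.6] 0.46 [0.441  0.2583 0.05  ] board [-94.7572 -28.7267] [0.543  0.3346 0.2592]
peg_blue_top [141.8 222.5] 0.67 [0.452  0.2898 0.05  ] board [-91.3476   4.4628] [0.4523 0.29   0.0506]
```

View pics/c.png

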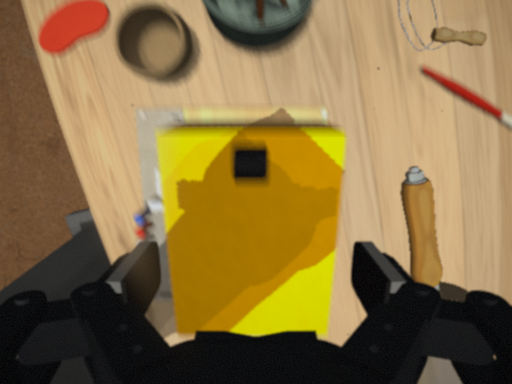

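```bash
python3 -m creep '[[[-1,0.024,-0.003,0.02,0,0,0],[-1,0,0,0.029,0,0,0],[-1,0,0,0.029,0,0,0],[-1,0,0,0.029,0,0,0],[1,0,0,0,0,0,0],[1,0,0,0,0,0,0],[1,0,0,0,0,0,0],[1,0,0,0,0,0,0],[1,0,0,0,0,0,0],[1,0,0,0,0,0,0]]]' 30
python3 -c "
import numpy as np
a=np.arctan2(.094,.182)+np.linspace(0,1.99,21);r=np.hypot(.094,.182)
for u,v in zip(np.diff(r*np.cos(a)),-np.diff(r*np.sin(a))): print('%.4f %.4f'%(u,v))"
```

```text
clock: 4.3
position: [0.5873, 0.3365, 0.1253]
tool_rot: [3.141, -0.002, 1.336]
force: [-1.0, 3.8, 3.5]
grip_width: 0.024
finger_force: 35.9
-0.0102 -0.0176
-0.0119 -0.0165
-0.0135 -0.0152
-0.0150 -0.0138
-0.0163 -0.0123
-0.0174 -0.0106
-0.0184 -0.0088
-0.0192 -0.0069
-0.0197 -0.0050
-0.0201 -0.0030
-0.0203 -0.0010
-0.0203 0.0010
-0.0201 0.0030
-0.0197 0.0050
-0.0191 0.0070
-0.0184 0.0088
-0.0174 0.0106
-0.0163 0.0123
-0.0150 0.0138
-0.0135 0.0153
```

```bash
python3 -m creep '[[[1,-0.0102,0,-0.0176,0,0,0],[1,-0.0119,0,-0.0165,0,0,0],[1,-0.0135,0,-0.0152,0,0,0],[1,-0.015,0,-0.0138,0,0,0],[1,-0.0163,0,-0.0123,0,0,0],[1,-0.0174,0,-0.0106,0,0,0],[1,-0.0184,0,-0.0088,0,0,0],[1,-0.0192,0,-0.0069,0,0,0],[1,-0.0197,0,-0.005,0,0,0],[1,-0.0201,0,-0.003,0,0,0]]]'
```

```text
clock: 5.3
position: [0.5489, 0.1772, 0.2336]
tool_rot: [-3.141, 0.001, 1.335]
force: [8.7, 0.6, -25.6]
grip_width: 0.0237
finger_force: 30.7
```

```bash
python3 -m creep '[[[1,-0.0203,0,0.001,0,0,0],[1,-0.0203,0,0.002,0,0,0],[1,-0.0201,0,0.003,0,0,0],[1,-0.0197,0,0.005,0,0,0],[1,-0.0191,0,0.007,0,0,0],[1,-0.0184,0,0.0088,0,0,0],[1,-0.0174,0,0.0106,0,0,0]]]'; python3 -m creep '[[[1,-0.0163,0,0.0123,0,0,0],[1,-0.013,0,0.012,0,0,0],[1,-0.009,0,0.0102,0,0,0]]]'
```

```text
clock: 6.0
position: [0.518, 0.047, 0.197]
tool_rot: [3.14, -0.002, 1.336]
force: [5.4, 8.3, -9.6]
grip_width: 0.0233
finger_force: 30.0
clock: 6.3
position: [0.5093, 0.0095, 0.1626]
tool_rot: [3.14, -0.002, 1.335]
force: [-6.5, 22.5, 51.2]
grip_width: 0.0234
finger_force: 37.7
```

```bash
python3 -m creep '[[[-1,0,0,-0.003,0,0,0],[-1,0,0,0,0,0,0],[-1,0,0,0,0,0,0],[-1,-0.004,0,-0.045,0,0,0],[-1,0,0,-0.045,0,0,0],[-1,0.02,0,-0.045,0,0,0],[-1,0.04,-0.005,0,0,0,0],[-1,0.04,-0.005,0,0,0,0],[-1,0.04,-0.005,0,0,0,0],[-1,0.04,-0.005,0,0,0,0]]]';python3 -m creep '[[[-1,0.03,-0.01,0,0,0,0],[-1,0,0,0,0,0,0]]]'; python3 c.py d.png knob_grip pawl_post pawl_pivot stop_pointer peg_red_top peg_white_top peg_blue_top guard_handle
```

```text
clock: 7.3
position: [0.5304, 0.1875, 0.3007]
tool_rot: [3.141, -0.0, 1.336]
force: [1.0, -0.7, -0.3]
grip_width: 0.0854
finger_force: 0.0
clock: 7.5
position: [0.5265, 0.2221, 0.3]
tool_rot: [-3.141, -0.002, 1.341]
force: [-0.2, -0.4, 0.7]
grip_width: 0.0855
finger_force: 0.0
tool [0.5265 0.2221 0.3   ] [ -3.0961 -44.0373] [-3.1407 -0.0015  1.3414]
knob_grip [271.8 151.5] 0.67 [0.5486 0.2342 0.074 ] board [ 15.5647 -27.123 ] [0.5483 0.2366 0.0912]
pawl_post [321.2  68.8] 0.71 [0.6213 0.311  0.072 ] board [68.4084 64.5123] [0.6187 0.3101 0.0846]
pawl_pivot [315.9 108.4] 0.88 [0.6075 0.2703 0.072 ] board [64.4058 21.7357] [0.6121 0.2693 0.0457]
stop_pointer [186.7 107.5] 0.82 [0.4597 0.306  0.04  ] board [-87.5882  21.9802] [0.4556 0.307  0.0197]
stop_pointer [271.  152.1] 0.58 [0.5481 0.229  0.04  ] board [ 16.2686 -32.2785] [0.5473 0.2361 0.0914]
peg_red_top [182.3 136.2] 0.53 [0.4473 0.2739 0.05  ] board [-92.2393 -12.0751] [0.4475 0.274  0.0509]
peg_white_top [180.1 150.8] 0.59 [0.4397 0.2574 0.05  ] board [-95.7812 -29.8751] [0.4399 0.2575 0.0508]
peg_blue_top [182.1 121.6] 0.66 [0.4519 0.2908 0.05  ] board [-91.717    5.3902] [0.452  0.2908 0.0505]
```

View pics/d.png

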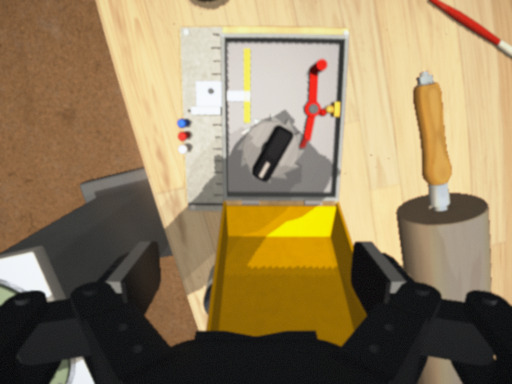

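```bash
python3 -m creep '[[[-1,0.03,0.018,0.02,0,0,0],[-1,0.03,0.018,0.02,0,0,0],[-1,0.03,0.018,0.02,0,0,0],[-1,0.019,0.016,0.03,0,0,0],[-1,0,0,0.045,0,0,0],[-1,0,0,0.045,0,0,0]]]' 20;  python3 -c "
from h import *;print(observe()['qpos'])"; python3 c.py e.png pawl_post pawl_pivot knob_grip
```

```text
clock: 8.55
position: [0.6216, 0.3068, 0.1184]
tool_rot: [3.141, -0.0, 1.335]
force: [1.1, 0.9, -0.5]
grip_width: 0.0856
finger_force: 0.0
[-0.50804516  0.74952415 -0.0590043   1.48986151  0.05117782  0.9030836
 -0.81869592]
tool [0.6216 0.3068 0.1184] [69.6476 60.4822] [ 3.1412 -0.0004  1.335 ]
pawl_post [247.3 207.1] 0.7 [0.6184 0.3134 0.072 ] board [65.0049 66.1615] [0.6197 0.3173 0.085 ]
pawl_pivot [249.9 269.9] 0.91 [0.6098 0.2712 0.072 ] board [66.4077 23.1125] [0.605  0.2542 0.0392]
knob_grip [179.2 336.5] 0.7 [0.5491 0.2325 0.074 ] board [ 16.45   -28.6412] [0.5572 0.245  0.0912]
```

View pics/e.png

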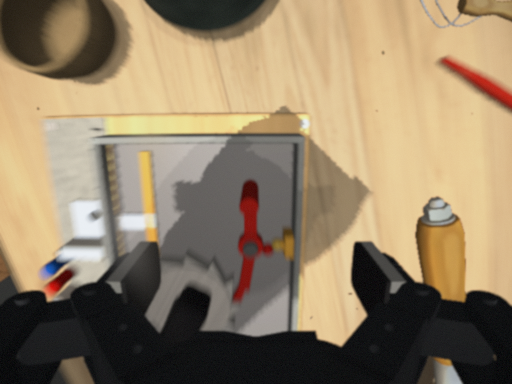

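```bash
python3 -m creep '[[[-1,0.006,-0.004,0.03,0,0,0],[-1,0,0,0.03,0,0,0],[1,0,0,0,0,0,0],[1,0,0,0,0,0,0],[1,0,0,0,0,0,0],[1,0,0,0,0,0,0],[1,0,0,0,0,0,0],[1,0,0,0,0,0,0]]]' 20; python3 -m creep '[[[1,0,-0.006,0,0,0,0],[1,-0.001,-0.006,0,0,0,0],[1,-0.002,-0.006,0,0,0,0],[1,-0.004,-0.006,0,0,0,0],[1,0,0,0,0,0,0]]]'
```

```text
clock: 9.55
position: [0.6193, 0.3138, 0.0613]
tool_rot: [3.14, -0.001, 1.335]
force: [-1.7, -1.1, 7.7]
grip_width: 0.0107
finger_force: 20.5
clock: 10.05
position: [0.5941, 0.3124, 0.0611]
tool_rot: [3.14, -0.001, 1.335]
force: [-0.7, 2.9, 8.9]
grip_width: 0.0111
finger_force: 21.1
```

```bash
python3 -m creep '[[[-1,0,0,0,0,0,0],[-1,0,0,0,0,0,0],[-1,0,0,0,0,0,0],[-1,0,0,-0.045,0,0,0],[-1,-0.01,0,-0.045,0,0,0],[-1,-0.03,-0.01,-0.03,0,0,0],[-1,-0.03,-0.01,-0.02,0,0,0],[-1,-0.03,-0.005,0,0,0,0],[-1,-0.03,0,0,0,0,0],[-1,0,0,0,0,0,0]]]' 20;  python3 c.py g.png pawl_post pawl_pivot knob_grip stop_pointer
```

```text
clock: 11.05
position: [0.5388, 0.1876, 0.2005]
tool_rot: [3.141, 0.002, 1.331]
force: [0.5, 0.6, 0.7]
grip_width: 0.0851
finger_force: 0.0
tool [0.5388 0.1876 0.2005] [ 16.8041 -74.6914] [3.1413 0.0017 1.3311]
pawl_post [285.8  15.9] 0.94 [0.5942 0.3139 0.072 ] board [41.3314 60.9822] [0.5923 0.3109 0.0848]
pawl_pivot [317.3  66.9] 0.95 [0.6103 0.2705 0.072 ] board [67.1318 22.5721] [0.6168 0.2728 0.0404]
knob_grip [253.4 127.1] 0.6 [0.5491 0.236  0.074 ] board [ 15.6347 -25.2136] [0.5495 0.237  0.0911]
stop_pointer [137.3  73.1] 0.62 [0.4577 0.3071 0.04  ] board [-89.8025  22.5859] [0.4511 0.3109 0.0191]
```

View pics/g.png

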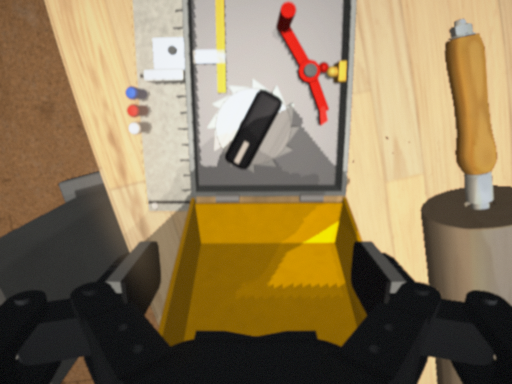

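```bash
python3 -m creep '[[[-1,0.025,-0.001,0.02,0,0,0],[-1,0.024,0,0.02,0,0,0],[-1,0,0,0.025,0,0,7.25],[-1,0,0,0.025,0,0,7.25],[-1,0,0,0.025,0,0,7.25],[-1,0,0,0.02,0,0,7.25],[-1,0,0,0.01,0,0,0],[1,0,0,0,0,0,0],[1,0,0,0,0,0,0],[1,0,0,0,0,0,0]]]' 40; python3 -m creep '[[[1,0,0,0,0,0,0],[1,0,0,0,0,0,0]]]'; python3 -c "
from c import board" 2>/dev/null; python3 -c "
from h import *;s=observe();print(s['moment'],s['qpos'])"
```

```text
clock: 12.3
position: [0.5502, 0.2399, 0.0562]
tool_rot: [3.141, -0.002, 0.831]
force: [-0.5, -0.9, 0.5]
grip_width: 0.0442
finger_force: 0.0
clock: 12.5
position: [0.5514, 0.2386, 0.0564]
tool_rot: [3.139, -0.002, 0.828]
force: [6.6, -8.8, 6.7]
grip_width: 0.0223
finger_force: 39.7
[-1.34653514 -1.15405207  0.0810062 ] [-0.54877871  0.71315304  0.05980702  1.79304136 -0.06311266  0.63431166
 -1.19529418]
```

```bash
python3 -m creep '[[[0,0,0,0,0,0,0],[0,0,0,0,0,0,0],[1,-0.0035,0,0,0,0,0],[1,0,0,0,0,0,0],[1,0,0,0,0,0,0],[1,0,0,0,0,0,0],[1,0,0,0,0,0,-5],[1,0,0,0,0,0,-7],[1,0,0,0,0,0,-7],[1,0,0,0,0,0,-7]]]' 40; python3 -m creep '[[[1,0,0,0,0,0,-7],[1,0,0,0,0,0,-7],[1,0,0,0,0,0,-7],[1,0,0,0,0,0,0]]]';python3 -c "
from h import *;s=observe();print(s['moment'],s['qpos'])"
```

```text
clock: 13.55
position: [0.5482, 0.2359, 0.0557]
tool_rot: [3.14, 0.0, 1.287]
force: [2.7, -6.3, 5.0]
grip_width: 0.0223
finger_force: 39.8
clock: 13.95
position: [0.5477, 0.2359, 0.0557]
tool_rot: [3.141, 0.001, 1.653]
force: [-0.1, -5.2, 10.2]
grip_width: 0.0217
finger_force: 40.2
[-1.17296194 -0.18800635  0.08308664] [-0.39558176  0.70973443 -0.16056085  1.79453407  0.17429843  0.65065055
 -0.57445727]
```

```bash
python3 -m creep '[[[1,0,0,0,0,0,-7],[1,0,0,0,0,0,-7],[1,0,0,0,0,0,-7],[1,0,0,0,0,0,-7],[1,0,0,0,0,0,-7],[1,0,0,0,0,0,-7],[1,0,0,0,0,0,-7],[1,0,0,0,0,0,-7],[1,0,0,0,0,0,-7],[1,0,0,0,0,0,-5]]]'; python3 -c "
from h import *;s=observe();print(s['moment'])"; python3 -m creep '[[[1,0,0,0,0,0,-4],[1,0,0,0,0,0,0]]]';python3 -c "
from h import *;s=observe();print(s['moment'])"
```

```text
clock: 14.95
position: [0.5466, 0.235, 0.0556]
tool_rot: [-3.138, -0.0, 2.84]
force: [-9.0, -11.1, 19.7]
grip_width: 0.0223
finger_force: 41.3
[-2.51782163  1.83868243 -0.16011592]
clock: 15.15
position: [0.5466, 0.2349, 0.0556]
tool_rot: [-3.138, -0.001, 2.908]
force: [-8.7, -12.6, 21.6]
grip_width: 0.0221
finger_force: 41.4
[-2.57773796  1.82957693 -0.19965125]
```

```bash
for i in 1; do python3 -m creep '[[[1,0,0,0,0,0,-3],[1,0,0,0,0,0,0]]]';python3 -c "
from h import *;s=observe();print(s['moment'])"; python3 -m creep '[[[1,0,0,0,0,0,-3],[1,0,0,0,0,0,0]]]';python3 -c "
from h import *;s=observe();print(s['moment'])"; done; python3 - <<'E'
from h import *
f=grab_frame("side")
import cv2
for n in ["stop_pointer","peg_white_top","peg_red_top","pawl_post"]:
  for d in tip_of(f,n)[:1]: print(n,d["position"],d["confidence"])
cv2.imwrite("pics/s.png",cv2.cvtColor(cv2.resize(f["image"][170:280,190:350],(640,440),interpolation=cv2.INTER_CUBIC),cv2.COLOR_RGB2BGR))
E
```

```text
clock: 15.35
position: [0.5461, 0.2349, 0.0555]
tool_rot: [-3.138, -0.001, 2.959]
force: [-11.2, -12.1, 21.5]
grip_width: 0.0224
finger_force: 47.4
[-2.65140824  2.59082372 -0.59279246]
clock: 15.55
position: [0.5465, 0.2348, 0.0555]
tool_rot: [-3.138, -0.001, 3.009]
force: [-10.6, -10.7, 20.3]
grip_width: 0.0221
finger_force: 78.8
[-2.39617942  1.86061031 -1.84409914]
stop_pointer [292.9, 230.3] 0.81
peg_white_top [292.6, 230.4] 0.58
peg_red_top [286.4, 238.6] 0.42
```

View pics/s.png

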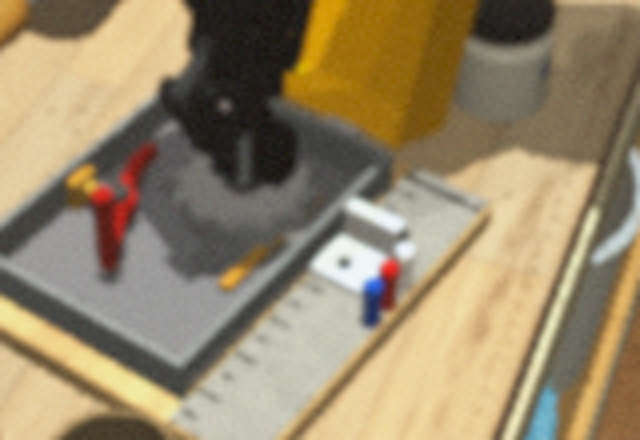

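```bash
python3 -m creep '[[[1,0,0,0,0,0,3],[-1,0,0,0,0,0,0],[-1,0,0,0,0,0,0],[-1,0,0,0,0,0,0],[-1,0,0,-0.045,0,0,0],[-1,0,0,-0.02,0,0,0],[-1,-0.015,0.042,0,0,0,0],[-1,-0.015,0.043,0,0,0,0],[-1,0,0,0,0,0,0]]]' 20; python3 -c "
from h import *;s=observe();print(s['moment'],s['qpos'])"; python3 c.py k.png pawl_post pawl_pivot
```

```text
clock: 16.7
position: [0.5928, 0.3207, 0.1201]
tool_rot: [3.138, -0.0, 2.962]
force: [-0.9, -1.3, -1.1]
grip_width: 0.0853
finger_force: 0.0
[-0.04596306  0.07890497 -0.00276929] [-0.25237162  0.76960407 -0.53722593  1.53127767  0.44551176  0.9620814
  0.46932568]
tool [0.5928 0.3207 0.1201] [38.3462 67.2838] [ 3.1377 -0.0002  2.9622]
pawl_post [247.2 221.5] 0.9 [0.596  0.3148 0.072 ] board [42.9156 62.2545] [0.5916 0.3159 0.0847]
pawl_post [429.6  63. ] 0.73 [0.52   0.4363 0.072 ] board [-59.3037 162.7511] [0.517  0.4718 0.0071]
pawl_pivot [184.2 249.7] 0.69 [0.6079 0.2709 0.072 ] board [64.6554 22.3586] [0.6293 0.2545 0.02  ]
```

View pics/k.png

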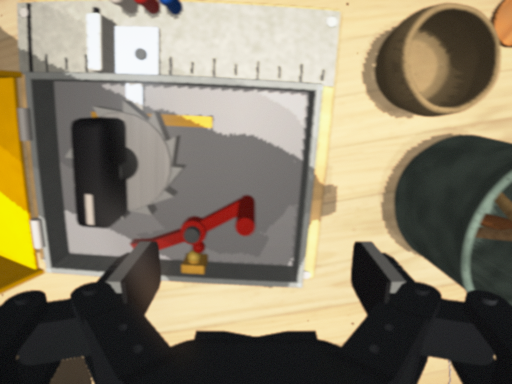

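```bash
python3 -m creep '[[[-1,-0.003,-0.005,0.03,0,0,0],[-1,0,0,0.03,0,0,0],[1,0,0,0,0,0,0],[1,0,0,0,0,0,0],[1,0,0,0,0,0,0],[1,0,0,0,0,0,0],[1,0,0,0,0,0,0],[1,0,0,0,0,0,0]]]' 20; python3 -m creep '[[[1,-0.006,0.003,0,0,0,0],[1,-0.006,0.002,0,0,0,0],[1,-0.006,0.001,0,0,0,0],[1,-0.006,0,0,0,0,0],[1,0,0,0,0,0,0]]]'
```

```text
clock: 17.65
position: [0.5954, 0.3143, 0.0622]
tool_rot: [3.133, 0.003, 2.96]
force: [6.2, 20.6, 0.2]
grip_width: 0.0111
finger_force: 24.8
clock: 18.15
position: [0.6202, 0.3155, 0.0621]
tool_rot: [3.134, 0.002, 2.96]
force: [6.8, 16.7, -2.0]
grip_width: 0.011
finger_force: 24.4
```

```bash
python3 -m creep '[[[-1,0,0,0,0,0,0],[-1,0,0,0,0,0,0],[-1,0,0,0,0,0,0],[-1,0,0,-0.045,0,0,0],[-1,0,0,-0.02,0,0,0],[-1,0,0,0,0,0,0]]]' 20; python3 c.py m.png pawl_post pawl_pivot; python3 -m creep '[[[-1,0.02,-0.031,0,0,0,1],[-1,0.02,-0.031,0,0,0,0],[-1,0.0174,-0.03,0,0,0,0],[-1,0,0,0,0,0,0]]]'
```

```text
clock: 18.75
position: [0.6202, 0.3117, 0.1285]
tool_rot: [3.139, 0.004, 2.958]
force: [0.1, 0.1, 0.3]
grip_width: 0.0852
finger_force: 0.0
tool [0.6202 0.3117 0.1285] [67.1653 64.9153] [3.139  0.0036 2.9577]
pawl_post [260.  210.8] 0.97 [0.6209 0.3145 0.072 ] board [67.1468 67.7561] [0.6167 0.315  0.0848]
pawl_pivot [188.9 205.3] 0.97 [0.6088 0.2697 0.072 ] board [65.8049 21.3661] [0.622  0.2563 0.022 ]
clock: 19.3
position: [0.5423, 0.228, 0.124]
tool_rot: [-3.137, -0.002, 2.939]
force: [1.6, 0.3, -0.1]
grip_width: 0.0853
finger_force: 0.0
```

View pics/m.png

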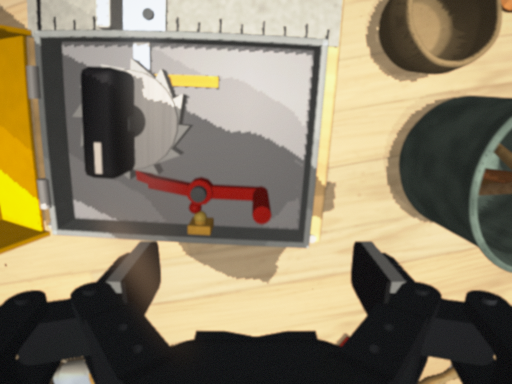

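```bash
python3 -m creep '[[[-1,-0.0035,0.008,0.03,0,0,0],[-1,0,0,0.038,0,0,0],[1,0,0,0,0,0,0],[1,0,0,0,0,0,0],[1,0,0,0,0,0,0],[1,0,0,0,0,0,0],[1,0,0,0,0,0,0],[1,0,0,0,0,0,0]]]' 40; python3 -m creep '[[[1,0,0,0,0,0,6],[1,0,0,0,0,0,6],[1,0,0,0,0,0,6],[1,0,0,0,0,0,6],[1,0,0,0,0,0,6],[1,0,0,0,0,0,0]]]'; python3 -c "
from h import *;s=observe();print(s['moment'])"
```

```text
clock: 20.1
position: [0.5499, 0.2343, 0.0584]
tool_rot: [-3.134, 0.001, 2.938]
force: [-9.5, -25.8, 21.7]
grip_width: 0.0224
finger_force: 38.6
clock: 20.7
position: [0.5495, 0.2335, 0.0584]
tool_rot: [-3.134, 0.004, 2.41]
force: [-12.5, -30.1, 24.7]
grip_width: 0.0224
finger_force: 40.6
[-6.45949343  2.39995104 -0.02823187]
```

```bash
python3 -m creep '[[[1,-0.0013,-0.0015,0,0,0,6],[1,0,0,0,0,0,6],[1,0,0,0,0,0,6],[1,0,0,0,0,0,6],[1,0,0,0,0,0,6],[1,0,0,0,0,0,1],[1,0,0,0,0,0,0],[1,0,0,0,0,0,0]]]'; python3 -c "
from h import *;s=observe();print(s['moment'])"
```

```text
clock: 21.5
position: [0.5486, 0.2328, 0.0584]
tool_rot: [-3.137, 0.005, 1.874]
force: [-15.3, -23.6, 24.4]
grip_width: 0.0223
finger_force: 41.6
[-5.19405576  3.31590439 -0.04052785]
```

```bash
python3 -m creep '[[[1,0,0,0,0,0,1],[1,0,0,0,0,0,0],[-1,0,0,0,0,0,0],[-1,0,0,0,0,0,0],[-1,0,0,0,0,0,0],[-1,0,0,-0.04,0,0,0],[-1,0,0,-0.05,0,0,0],[-1,0,0,-0.05,0,0,0],[-1,0,0,-0.05,0,0,0],[-1,0,0,0,0,0,0]]]'; sed -i 's/\[:2\]:$/[:2]:/' c.py; python3 c.py n.png pawl_post pawl_pivot stop_pointer peg_red_top peg_white_top peg_blue_top knob_grip; python3 - <<'E'
import cv2
from h import *
f=grab_frame("side")
w=cv2.imread("pics/n.png"); s=cv2.cvtColor(cv2.resize(f["image"][150:282,150:350],(576,384),interpolation=cv2.INTER_CUBIC),cv2.COLOR_RGB2BGR)
cv2.imwrite("pics/n2.png",cv2.resize(np.hstack([w,s]),(800,282)))
E
```

```text
clock: 22.5
position: [0.5521, 0.2388, 0.2542]
tool_rot: [3.132, -0.002, 1.859]
force: [0.2, -0.3, 0.4]
grip_width: 0.0856
finger_force: 0.0
tool [0.5521 0.2388 0.2542] [ 17.8552 -21.8413] [ 3.1316 -0.002   1.8588]
pawl_post [340.3 121.8] 0.84 [0.6202 0.3138 0.072 ] board [66.6694 66.9782] [0.6168 0.3133 0.0847]
pawl_pivot [314.  158.8] 0.87 [0.6069 0.2709 0.072 ] board [63.7411 22.1053] [0.6129 0.2685 0.046 ]
stop_pointer [172.1 109.5] 0.81 [0.4492 0.2755 0.04  ] board [-90.7589 -10.0963] [0.4511 0.2761 0.0482]
peg_red_top [171.9 106.3] 0.64 [0.4505 0.2794 0.05  ] board [-90.3317  -6.0443] [0.4491 0.279  0.0438]
peg_white_top [158.7 123.6] 0.6 [0.4411 0.258  0.05  ] board [-94.5831 -29.0507] [0.4413 0.2581 0.0511]
peg_blue_top [174.5  97.7] 0.73 [0.4511 0.2887 0.05  ] board [-91.9366   3.1478] [0.4513 0.2887 0.0506]
peg_blue_top [341.3 118.3] 0.65 [0.6259 0.3185 0.05  ] board [71.1156 72.8713] [0.6167 0.3167 0.0845]
knob_grip [245.8 176.9] 0.89 [0.5453 0.2334 0.074 ] board [ 12.5429 -28.7077] [0.5447 0.2369 0.0909]
knob_grip [173.6  94.4] 0.26 [0.4552 0.2923 0.074 ] board [-88.8485   7.5849] [0.4498 0.2917 0.0515]
```

View pics/n2.png

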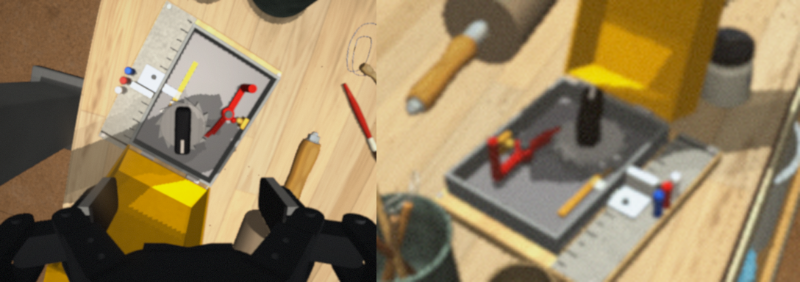

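```bash
python3 -c "
from workcell import *
print(job_done())"
```

```text
the job is handed in; nothing more can be done
None
```

I handed the job in at about 22.5 s of the 72 s: the guard is open at its stop, the length stop was wound home and advanced two clicks to the red peg, and the pawl is back in the teeth. The last pictures showed the pointer about 2 mm past the peg; the crock, jar and pot showed no sign of being touched, though I did not re-measure them; and no verdict came back on hand-in.

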